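Turn the rotor head until its keys drop into the mixer dock

ROBOT

A 6-joint arm with a two-finger parallel gripper is mounted at the origin on a cart in front of the work surface, level with it; the furniture and walls round the work are solid. World frame = base frame: x ahead of the robot, y to its left, z up, the work surface at z = 0. Lengths are in mm, angles in degrees, forces in N, time in s.
With the tool pointing down it reaches from about 350 to 850 mm from the base axis. Payload 8.1 kg.
Tool frame: the origin (TCP) lies on the centre line of the jaws, within the pads' length; the fingertips stand r.tip_extent ahead of it and the grasp point (between the pads) lies 8 mm behind it (r.tip_extent is the distance from the TCP to the fingertips, in mm); z points along the fingers, y is the direction in which the jaws open and shut (so a half turn about z gives the same grasp; the last joint's range is limited). The gripper opens to 85 mm and grips with 20 to 120 N. Pads are 22 mm wide; open, the fingers measure 114 mm over their backs; the gripper's body (76 mm by 85 mm) begins 54 mm behind the grasp point. The pads swing forward as they close: fully open they stand 13 mm farther back than shut.
Start: joints at [-71.585, 7.471, 85.268, -0, 87.261, -4.893], TCP at [237.423, -551.031, 209.992] pointing down, gripper open.
Joint ranges: [-169.43, 169.43], [-51.17, 129.36], [1.28, 143.12], [-76.62, 256.62], [0, 156.53], [-152.29, 152.29]. Speed limits (degrees/s): [136.94, 136.94, 159.86, 180, 180, 180].

INTERFACE

Orientations are given as [roll, pitch, yaw] about the fixed x, y, z axes, in that order (R = Rz(yaw) Ry(pitch) Rx(roll)).
In Python, from bench import sense, optics, hand_in, spotter, r gives the robot as it stands.
- The arm moves only by the tool apply_moves, never from a script. Its argument "series" is a list of rows, each a list of 3 entries, a list of its own where there are three numbers: the opening, from 0 (shut) to 1 (fully open), then the shift along the world's x, y, z in m, then the turn about the world's z in rad. In form: [[grip, [x, y, z], turn], ...]. A call has 1 to 5 rows; each row is the pose to reach, as a shift and turn from the pose measured when the call began; what a row does not reach only later rows make up. A row lasts 1/8 s, in which the tool goes at most 62.5 mm and 10.7 degrees, less where a joint would pass 70% of its speed; a pose out of reach is approached as far as the arm can. A call with a gripper value outside its range is refused whole. The fingers move at their own pace and stop on an object; "grip_force" is the grip in N (left out, the last holds). Time passes only in rows, so rows that repeat a pose let the fingers close. It gives the time, the measured TCP pose, the force and the opening at its end, in the units of the state.
- sense(): the state, without advancing time (a new reading comes with each control period).
- optics.snapshot(name): name is "scene" or "top"; returns a dict with "color" (384x512x3 uint8, blue, green, red), "intrinsics" (3x3 intrinsics, pixels), "rvec" (rotation vector, rad) and "tvec" (3), from world to camera coordinates, as OpenCV has them. Camera axes: x right, y down, z forward; pixel columns grow to the right and rows downward; lengths in mm; the calibration is good to about 2 mm. A picture is of the moment at which its call begins. There is no depth.
- hand_in(): hands the job in, once; it reports no verdict.
Trained networks look in a picture, given as the dict that the camera call returned (one of the last four; its "shot" number tells which), for a name from the list of things; names that differ only in an ending like _2 or _b are one class to them, and where a whole thing is asked for, a point or a joint stands for the part that bears it (a point fixed in the world has none). Each returns a list of dicts, best first, with "p" (0 to 1); they miss things now and then, are a little off and sometimes report something else, mostly with a low value. They report only what shows in the picture. A call takes as long as a camera call.
- spotter.search_frame(picture, query): "xyz" ([x, y, z] in mm, in the coordinates of the camera as it stood for that picture, good to about 4 mm: the middle of the surface that is visible of it).
- spotter.masks_of(picture, query): "mask" (384x512 bool, what is visible of it).
The state is a dict: "time": time; "joint_pos": joint angles; "qd": joint speeds; "joint_efforts": joint torques, N m; "tool_pos": TCP position; "tcp_rot": TCP orientation; "ft_force": force on the tool from outside, world axes, zero at the start; "wrist_torque": the same for the moment, N m; "finger_gap": finger opening in mm.
Only numpy, scipy, OpenCV 4.12 (cv2) and the standard library are available. Lean on these libraries where they do the work, as an engineer would, in place of code of your own. Each camera call takes 0.05 s, during which the arm holds its last target.

TASK

The blue rotor head is standing proud on its mixer dock because its keys rest on the rim beside the keyways. Turn it until the red marks on the head meet the red marks on the dock and the head drops fully home, flat on the dock, then let go. Leave the grey rotor head seated as it is.

Things in the scene. Friction and masses are not known exactly. Their poses are not given: they have to be found in the camera images.
- blue_head: Loose blue rotor head, 0.25 to 0.5 kg: disc 96 mm wide, 12 thick, red marks on top over its 3 keys. Origin: axis, disc underside; z up. Below: stub 34 mm wide, 34 long, in the bore; 3 keys 10 wide, 14 high, out to 33 mm from the axis, at 0, 120, 240 deg from its +x. They rest on the dock, disc 14 mm up, 25 to 95 deg off a fit; fits repeat every 120 deg: turn at most 60 either way. Turns freely.
- blue_grip (a point): Centre of the upright grip plate on top of the blue head, on its axis, 34 mm above the disc's underside. The plate is 56 mm long (along the head's x), 14 mm thick (y) and stands 44 mm clear of the disc, 22 mm above and below this point; grasp it from above across its thickness.
- blue_dock: White round dock under the blue head, fixed, 130 mm wide, 50 high; control nose at -x to 88 mm from the axis, 34 high. Origin: axis, on the bench; z up. Bore 37 mm wide, 40 deep, with 3 keyways 22 wide, to 38 mm from the axis, at 0, 120, 240 deg from its +x, each with a red mark on the rim. Keys within about 10 deg of them enter and the head drops 14 mm: home is its origin 50 mm above this.
- grey_head: Grey rotor head of the same shape, already home in a second white dock of the same kind; origin and axes as the blue head's. To be left as it is. Mind the hood round both docks: its side panel on their left (y -0.09 to -0.07, from x 0.38 on, 0.30 m high in front, higher behind) and its raised visor behind them (x over 0.55, lower edge at z 0.46).

How it is judged:
By the outcome, as a careful person would: the job done as asked, in the order asked, and still so for the second after the job is handed in, with the robot touching nothing.
It also fails if it takes over 26 s, if anything falls off the work surface, if the arm or the gripper's body presses on something with over 40 N, if the wrist force passes 120 N, or if a joint passes its speed limit or range.

## Working session

There is one attempt and no reset: what is moved stays moved. The work goes in short steps, Python scripts to look and compute and a tool call to move; the robot and the scene stay as the last step left them, time stands still between calls to the robot, and variables do not carry over. Pictures are saved under pics/ and viewed, and the job is handed in when it is done.

Besides the shell and the picture viewer there is one more tool, called after "Request:" as name(argument=value, ...), one argument or row to a line, values as JSON. apply_moves: Moves the arm, as the interface text tells. Its arguments: {"type":"object","properties":{"series":{"type":"array"},"grip_force":{"type":"number"}},"required":["series"]}

```bash
ls; mkdir -p pics
cat > h.py <<'E'
from bench import sense, optics, hand_in, spotter, r
import numpy as np, cv2
def proj(s,P):
    return cv2.projectPoints(np.float64(P).reshape(-1,1,3),s["rvec"],s["tvec"],s["intrinsics"],None)[0].reshape(-1,2)
def toworld(s,c):
    R=cv2.Rodrigues(np.float64(s["rvec"]))[0]; return R.T@(np.float64(c)-np.float64(s["tvec"]).ravel())
def onz(s,uv,z):
    R=cv2.Rodrigues(np.float64(s["rvec"]))[0]; C=-R.T@np.float64(s["tvec"]).ravel()
    d=R.T@np.linalg.inv(s["intrinsics"])@np.array([uv[0],uv[1],1.]); return C+d*(z-C[2])/d[2]
E
python3 - <<'E'
from h import *
print(sense(), r.tip_extent)
for n in("scene","top"):
    s=optics.snapshot(n); cv2.imwrite(f"pics/{n}0.png",s["color"]); 
    R=cv2.Rodrigues(np.float64(s["rvec"]))[0]; print(n,"cam",-R.T@np.float64(s["tvec"]).ravel(), s["intrinsics"][0])
    for q in("blue_head","blue_grip","blue_dock","grey_head"):
        for d in spotter.search_frame(s,q)[:2]: print(n,q,round(d["p"],2),toworld(s,d["xyz"]).round(1))
E
```

```text
pics
{'time': 0.0, 'joint_pos': array([-7.15843535e+01,  7.51651284e+00,  8.53300902e+01, -1.59874820e-04,
        8.72631989e+01, -4.89365477e+00]), 'qd': array([ 0.05270941, -0.07565126, -0.00356172, -0.01894008,  0.12645469,
        0.03375457]), 'joint_efforts': array([-4.23030560e-04, -5.69397461e+01, -5.00561428e+01, -4.51461146e-04,
        1.49237219e-02,  2.33765485e-05]), 'tool_pos': array([ 237.23758653, -550.44377551,  208.9220786 ]), 'tcp_rot': array([-1.79890585e+02, -9.20772746e-03,  2.33093003e+01]), 'ft_force': array([-0.08948262,  0.89496999, -0.07410824]), 'wrist_torque': array([-0.05671869,  0.05031911, -0.03390368]), 'finger_gap': 85.36436878648533} 11.0
scene cam [-192.99377272 -634.81980942  515.68356203] [423.46861      0.         255.69546622]
scene blue_head 0.79 [ 456.9 -204.2   76.6]
scene blue_grip 0.89 [ 458.  -208.8   75.8]
scene blue_dock 0.64 [ 428.4 -224.1   34.7]
scene grey_head 0.89 [ 454.5 -400.1   63.7]
top cam [ 316.2681889  -315.19957881  929.57891055] [447.11078498   0.         256.09553964]
top blue_head 0.65 [ 467.9 -198.4   77.2]
top blue_grip 0.67 [ 468.8 -196.4   77.2]
top blue_dock 0.78 [ 436.5 -206.9   54.3]
top grey_head 0.84 [ 470.8 -395.9   58. ]
```

Run:
```python
import cv2
i=cv2.imread("pics/top0.png"); c=i[60:310,250:500]
cv2.imwrite("pics/topc.png",cv2.resize(i[80:280,230:430],None,fx=3,fy=3,interpolation=2))
```

```text
(no output)
```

View pics/top0.png

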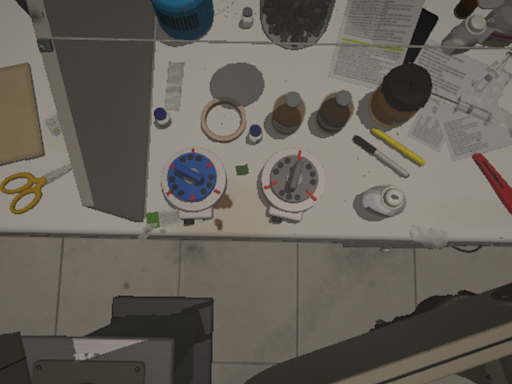

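View pics/scene0.png

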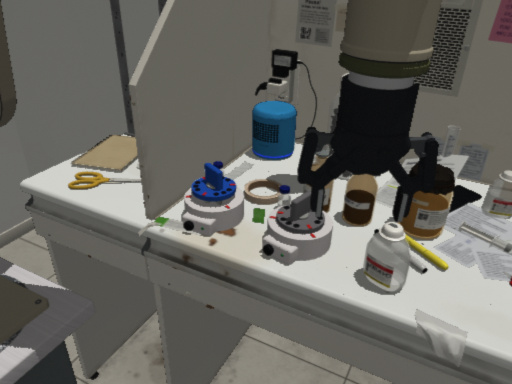

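Run:
```python
import cv2
i=cv2.imread("pics/top0.png")
cv2.imwrite("pics/topd.png",cv2.resize(i[140:230,150:240],None,fx=6.6,fy=6.6,interpolation=2))
```

```text
(no output)
```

View pics/topd.png

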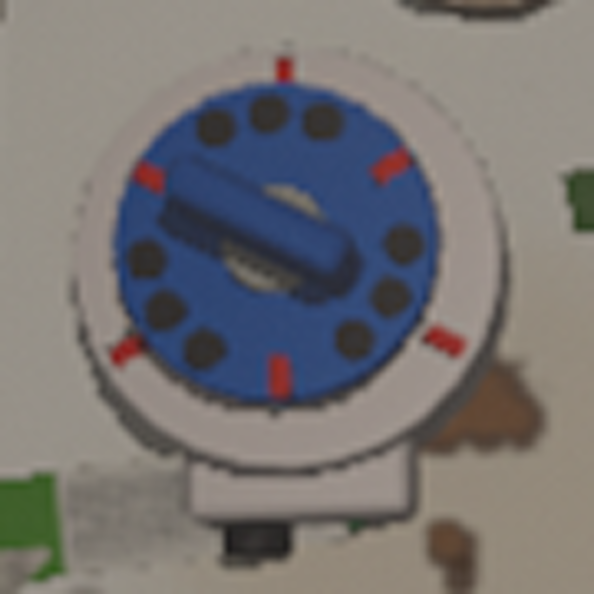

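```bash
cat > marks.py <<'E'
from h import *
from scipy.optimize import least_squares
def marks(s,bbox,zh,c0=None):
    x0,y0,x1,y1=bbox
    im=s["color"].astype(int); b,g,rr=im[...,0],im[...,1],im[...,2]
    m=((rr-g>45)&(rr-b>35)).astype(np.uint8); k=np.zeros_like(m);k[y0:y1,x0:x1]=m[y0:y1,x0:x1]
    n,l,st,ce=cv2.connectedComponentsWithStats(k)
    return [(ce[i],st[i,4]) for i in range(1,n) if st[i,4]>=3]
def report(s,bb,zh,zd=50):
    for c,a in marks(s,bb,zh):
        print(c.round(1),a,"dock",onz(s,c,zd).round(1)[:2],"head",onz(s,c,zh).round(1)[:2])
def fit(pts,free_r=True):
    pts=np.array(pts); o=pts.mean(0)
    th=np.degrees(np.arctan2(*(pts-o).T[::-1])); print("ctr",o.round(1),"r",np.linalg.norm(pts-o,axis=1).round(1),"ang",th.round(1),"mod120",np.mod(th,120).round(1))
E
python3 - <<'E'
from marks import *
s=optics.snapshot("top")
report(s,(150,140,240,230),76)
P=[140+0,0]
f=lambda u,v:(150+u/6.6-.42,140+v/6.6-.42)
fit([onz(s,f(*p),50)[:2] for p in[(285,68),(126,349),(445,340)]])
fit([onz(s,f(*p),76)[:2] for p in[(150,178),(390,166),(280,377)]])
fit([onz(s,f(*p),78+22-22+12)[:2] for p in[(150,178),(390,166),(280,377)]])
# plate top ends at z=64+56=120
for p in[(190,170),(345,258)]: print(onz(s,f(*p),120)[:2])
E
```

```text
[192.5 150. ] 6 dock [ 528.2 -191.3] head [ 522.  -194.9]
[209.  164.4] 13 dock [ 499.4 -225.4] head [ 494.  -228.1]
[172.3 166.5] 13 dock [ 493.6 -152.2] head [ 488.4 -157.1]
[217.3 191.2] 17 dock [ 445.5 -243.8] head [ 441.7 -245.9]
[168.7 192.7] 12 dock [ 440.5 -147.5] head [ 436.9 -152.4]
[191.9 196.6] 17 dock [ 433.5 -193.9] head [ 430.  -197.5]
ctr [ 471.7 -194.1] r [56.8 55.9 55.5] ang [   2.4  123.4 -118. ] mod120 [2.4 3.4 2. ]
ctr [ 470.5 -194. ] r [41.  40.5 40.7] ang [  64.4  -55.7 -175. ] mod120 [64.4 64.3 65. ]
ctr [ 468. -196.] r [40.3 39.8 40. ] ang [  64.4  -55.7 -175. ] mod120 [64.4 64.3 65. ]
[ 481.87083606 -176.25509132]
[ 457.83767092 -220.3907849 ]
```

The top view shows the dock marks at about 2.5° and the head marks at about 64.5° (mod 120), with the axis near (471, -194). A turn of about +58° fits. The grip plate lies along 64.5°, so the tool yaw has to be about 64.5°.

Request:
apply_moves(
  series=[
    [1, [0.026, 0.04, 0.01], 0.1],
    [1, [0.052, 0.08, 0.01], 0.2],
    [1, [0.078, 0.12, 0.01], 0.3],
    [1, [0.104, 0.16, 0.01], 0.4],
    [1, [0.13, 0.2, 0.01], 0.5],
  ],
)

```text
time: 1.18
tool_pos: [368.1, -349.7, 220.2]
tcp_rot: [180.0, 0.0, 52.1]
ft_force: [0.2, -0.3, -0.1]
finger_gap: 85.3
```

Request:
apply_moves(
  series=[
    [1, [0.026, 0.039, 0], 0.06],
    [1, [0.052, 0.078, 0], 0.12],
    [1, [0.078, 0.117, -0.01], 0.18],
    [1, [0.103, 0.1555, -0.04], 0.216],
    [1, [0.103, 0.1555, -0.05], 0.216],
  ],
)

```text
time: 1.8
tool_pos: [471.4, -191.2, 168.3]
tcp_rot: [-179.9, -0.0, 64.8]
ft_force: [-0.0, 0.4, -0.4]
finger_gap: 85.4
```

Run:
```python
from h import *
s=optics.snapshot("scene"); cv2.imwrite("pics/scene1.png",cv2.resize(s["color"][60:260,130:330],None,fx=3,fy=3,interpolation=2))
st=sense();print(st["time"],st["tool_pos"],st["tcp_rot"])
# consistency: predicted plate top corners and dock marks in scene
import math
a=math.radians(64.5);print(proj(s,[[471+28*math.cos(a),-194+28*math.sin(a),120],[471-28*math.cos(a),-194-28*math.sin(a),120]]))
im=s["color"].copy()
for R,z,c in((48,76,(0,255,255)),(65,50,(0,255,0))):
    P=proj(s,[[471+R*math.cos(t),-194+R*math.sin(t),z] for t in np.linspace(0,6.28,60)])
    for p in P: im[int(round(p[1])),int(round(p[0]))]=c
cv2.imwrite("pics/scene1o.png",cv2.resize(im[130:250,150:270],None,fx=5,fy=5,interpolation=0))
```

```text
1.85 [ 470.38293228 -192.49389566  167.53986009] [-1.79830011e+02  3.75462993e-03  6.46673773e+01]
[[205.2275782  162.02217349]
 [219.44127873 171.90290511]]
```

View pics/scene1o.png

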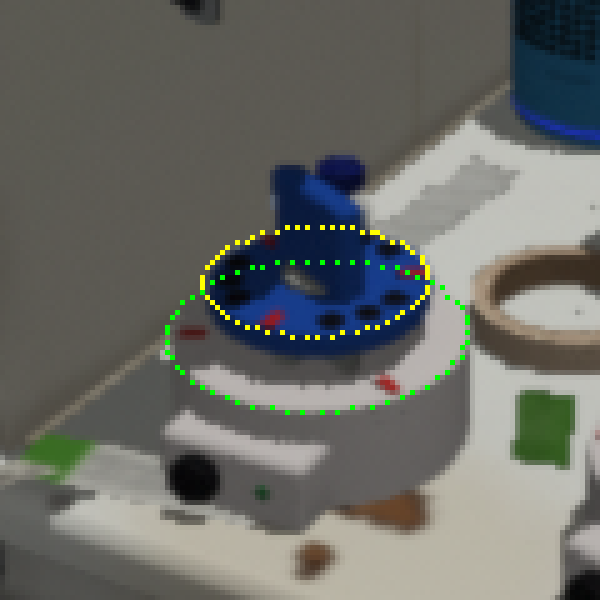

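View pics/scene1.png

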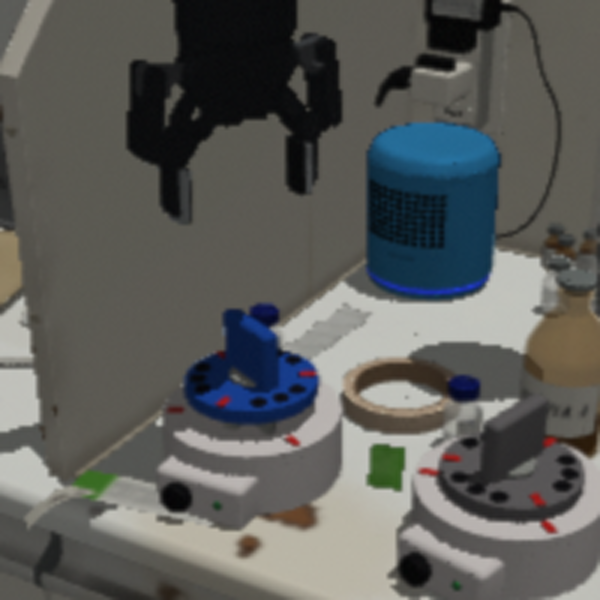

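Run:
```python
from marks import *
s=optics.snapshot("scene")
print(proj(s,[[470.4,-192.5,169.5],[470.4,-192.5,156]]))
report(s,(150,130,250,230),76)
s=optics.snapshot("top"); cv2.imwrite("pics/top1.png",cv2.resize(s["color"][100:250,120:320],None,fx=4,fy=4,interpolation=2))
```

```text
[[210.6483942  144.90765827]
 [210.86205419 151.00401728]]
[232. 184.] 5 dock [ 537.2 -202.5] head [ 496.4 -226.6]
[204.2 193.2] 5 dock [ 470.8 -170.9] head [ 433.8 -196.8]
[227.  206.4] 11 dock [ 448.5 -242.4] head [ 412.7 -264.3]
```

View pics/top1.png

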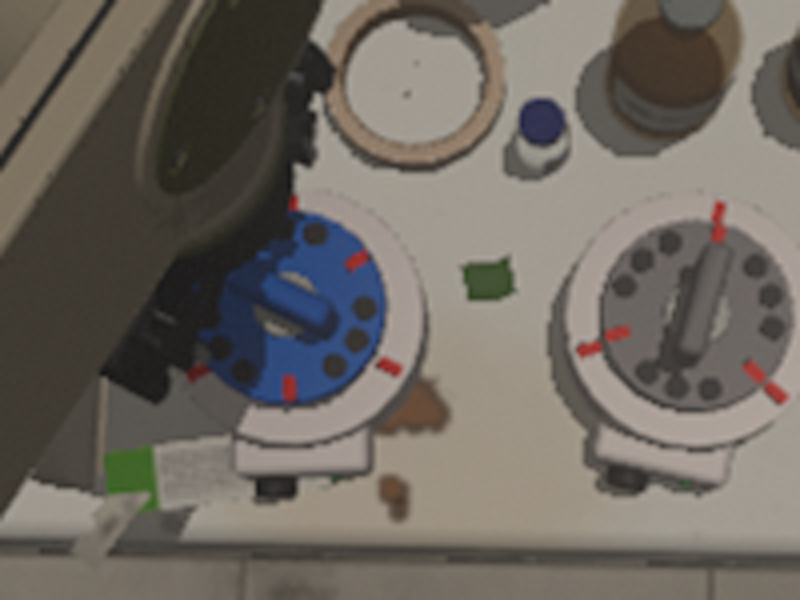

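Run:
```python
from marks import *
s=optics.snapshot("scene");t=optics.snapshot("top")
print(sense()["time"])
for z in(157,170,185,200,220,240):
    print(z,*[proj(c,[[470.4+k*38.5,-192.5-k*18,z] for k in(-1,1)]).round(0).tolist() for c in(s,t)], *[proj(c,[[470.4+k*52,-192.5-k*24,z] for k in(-1,1)]).round(0).tolist() for c in(s,t)])
```

```text
2.05
157 [[193.0, 156.0], [228.0, 146.0]] [[173.0, 189.0], [195.0, 146.0]] [[186.0, 157.0], [234.0, 144.0]] [[169.0, 197.0], [199.0, 139.0]]
170 [[192.0, 150.0], [228.0, 140.0]] [[171.0, 188.0], [194.0, 145.0]] [[186.0, 151.0], [234.0, 138.0]] [[167.0, 196.0], [198.0, 137.0]]
185 [[192.0, 143.0], [228.0, 133.0]] [[170.0, 187.0], [193.0, 142.0]] [[185.0, 144.0], [234.0, 132.0]] [[166.0, 194.0], [197.0, 135.0]]
200 [[191.0, 135.0], [228.0, 126.0]] [[168.0, 185.0], [192.0, 140.0]] [[185.0, 137.0], [234.0, 125.0]] [[164.0, 193.0], [196.0, 132.0]]
220 [[191.0, 126.0], [228.0, 117.0]] [[166.0, 183.0], [190.0, 137.0]] [[184.0, 127.0], [234.0, 116.0]] [[162.0, 191.0], [194.0, 129.0]]
240 [[190.0, 116.0], [228.0, 108.0]] [[163.0, 181.0], [188.0, 134.0]] [[183.0, 117.0], [234.0, 106.0]] [[159.0, 189.0], [193.0, 125.0]]
```

```bash
python3 - <<'E'
from marks import *
s=optics.snapshot("scene"); cv2.imwrite("pics/scene2.png",cv2.resize(s["color"][60:200,150:270],None,fx=5,fy=4,interpolation=2)); print(sense()["time"],sense()["tool_pos"])
# start pose: yaw 23.3, y dir -66.7
d=np.array([np.cos(np.radians(-66.7)),np.sin(np.radians(-66.7))])
for z in(199,211,225,240,250): print(z,proj(s,[[237.4+k*42*d[0],-551+k*42*d[1],z] for k in(-1,1)]).round(0).tolist())
E
python3 -c "
import cv2
i=cv2.imread('pics/scene0.png');cv2.imwrite('pics/s0c.png',cv2.resize(i[80:240,280:460],None,fx=4,fy=3.7))"
```

```text
2.1 [ 471.26508099 -195.59039954  171.44472087]
199 [[318.0, 245.0], [386.0, 249.0]]
211 [[319.0, 237.0], [388.0, 241.0]]
225 [[320.0, 228.0], [390.0, 232.0]]
240 [[321.0, 217.0], [392.0, 221.0]]
250 [[322.0, 210.0], [394.0, 214.0]]
```

View pics/scene2.png

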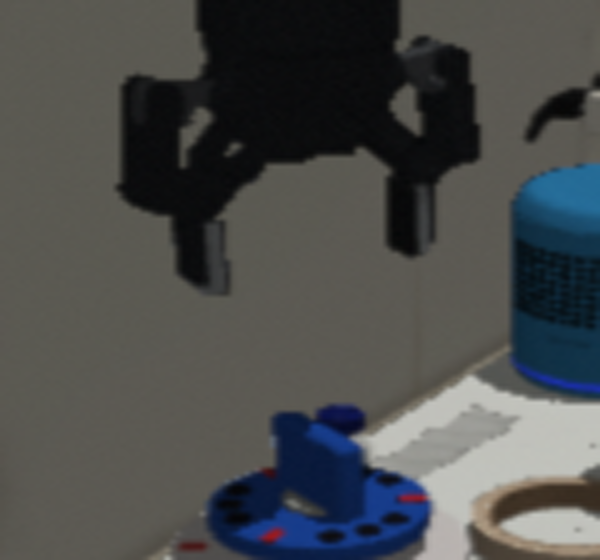

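View pics/s0c.png

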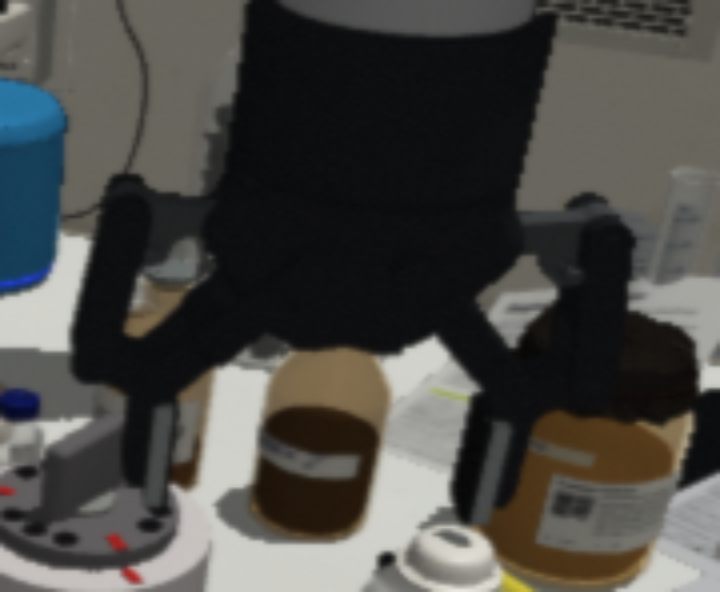

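Run:
```python
from marks import *
for i in range(6):
    s=sense(); print(round(s["time"],3),s["tool_pos"].round(1),s["tcp_rot"].round(1),s["joint_pos"].round(2),s["qd"].round(1))
    if i%2: optics.snapshot("top")
```

```text
2.1 [ 471.3 -195.6  171.4] [179.9   0.   64.4] [-2.8290e+01 -5.4700e+00  1.0241e+02 -1.0000e-02  8.2920e+01 -2.6900e+00] [ 0.  -0.1  0.1 -0.  -0.1  0. ]
2.1 [ 471.3 -195.6  171.4] [179.9   0.   64.4] [-2.8290e+01 -5.4700e+00  1.0241e+02 -1.0000e-02  8.2920e+01 -2.6900e+00] [ 0.  -0.1  0.1 -0.  -0.1  0. ]
2.15 [ 471.3 -195.6  171.4] [179.9   0.   64.4] [-2.8290e+01 -5.4700e+00  1.0241e+02 -1.0000e-02  8.2920e+01 -2.6900e+00] [ 0.2 -0.   0.1  0.1 -0.1  0.1]
2.15 [ 471.3 -195.6  171.4] [179.9   0.   64.4] [-2.8290e+01 -5.4700e+00  1.0241e+02 -1.0000e-02  8.2920e+01 -2.6900e+00] [ 0.2 -0.   0.1  0.1 -0.1  0.1]
2.2 [ 471.3 -195.4  171.3] [179.9   0.   64.4] [-2.8280e+01 -5.4700e+00  1.0242e+02 -1.0000e-02  8.2910e+01 -2.6900e+00] [ 0.3 -0.   0.2  0.1 -0.1  0. ]
2.2 [ 471.3 -195.4  171.3] [179.9   0.   64.4] [-2.8280e+01 -5.4700e+00  1.0242e+02 -1.0000e-02  8.2910e+01 -2.6900e+00] [ 0.3 -0.   0.2  0.1 -0.1  0. ]
```

Request:
apply_moves(
  series=[
    [1, [0, 0.001, -0.03], 0],
    [1, [0, 0.001, -0.06], 0],
    [1, [0, 0.001, -0.065], 0],
    [1, [0, 0.001, -0.065], 0],
  ],
)

```text
time: 2.75
tool_pos: [471.3, -194.6, 106.7]
tcp_rot: [179.9, 0.0, 64.4]
ft_force: [-0.2, 0.1, 0.8]
finger_gap: 85.2
```

Run:
```python
from marks import *
s=optics.snapshot("scene"); cv2.imwrite("pics/scene3.png",cv2.resize(s["color"][90:230,150:270],None,fx=5,fy=4,interpolation=2)); print(sense()["time"],sense()["tool_pos"])
for z in(105,120,135,150): print(z,*[proj(c,[[470.4+k*38.5,-194.5-k*18,z] for k in(-1,1)]).round(0).tolist() for c in(s,)])
```

```text
2.8 [ 471.89977712 -194.77800189  107.45908477]
105 [[195.0, 179.0], [229.0, 168.0]]
120 [[194.0, 172.0], [229.0, 162.0]]
135 [[194.0, 166.0], [229.0, 156.0]]
150 [[194.0, 159.0], [229.0, 149.0]]
```

View pics/scene3.png

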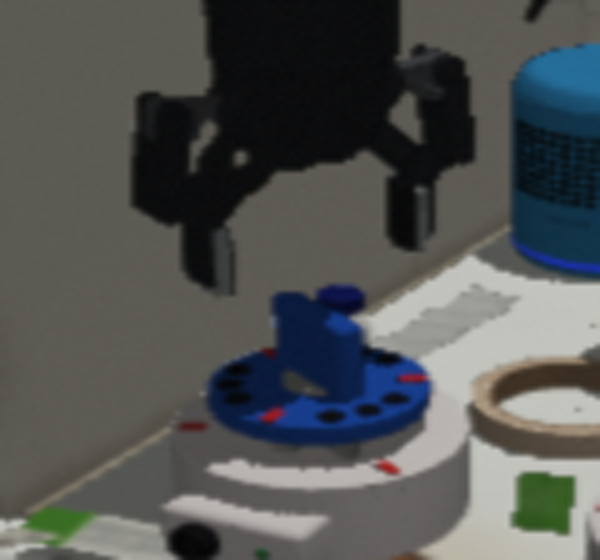

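Request:
apply_moves(
  series=[
    [1, [-0.001, 0.001, -0.012], 0],
    [1, [-0.001, 0.001, -0.022], 0],
    [0.35, [-0.001, 0.001, -0.022], 0],
    [0.35, [-0.001, 0.001, -0.022], 0],
    [0.35, [-0.001, 0.001, -0.022], 0],
  ],
)

```text
time: 3.42
tool_pos: [471.2, -193.9, 85.8]
tcp_rot: [179.8, 0.0, 64.4]
ft_force: [0.7, -0.6, 0.4]
finger_gap: 32.1
```

Run:
```python
from marks import *
s=optics.snapshot("scene"); cv2.imwrite("pics/scene4.png",cv2.resize(s["color"][90:230,150:270],None,fx=5,fy=4,interpolation=2)); print(sense()["time"],sense()["tool_pos"],sense()["finger_gap"])
```

```text
3.475 [ 471.15826681 -193.90857996   85.82233833] 30.33066040425497
```

View pics/scene4.png

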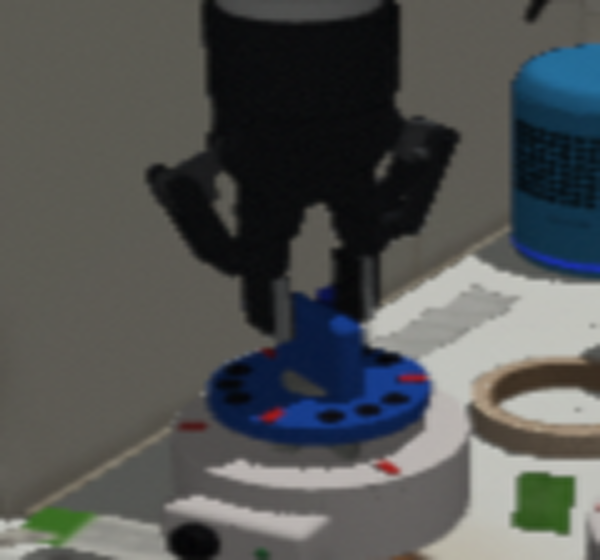

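Request:
apply_moves(
  series=[
    [0.35, [0, 0, -0.006], 0],
    [0.35, [0, 0, -0.012], 0],
    [0.35, [0, 0, -0.012], 0],
  ],
)

```text
time: 3.85
tool_pos: [470.5, -193.6, 72.8]
tcp_rot: [179.9, 0.0, 64.4]
ft_force: [0.6, 0.2, 0.5]
finger_gap: 30.1
```

Run:
```python
from marks import *
s=optics.snapshot("scene"); cv2.imwrite("pics/scene5.png",cv2.resize(s["color"][90:230,150:270],None,fx=5,fy=4,interpolation=2)); print(sense()["time"],sense()["tool_pos"],sense()["finger_gap"])
for z in(76,80,85,90,95,100,105,110): print(z,*[proj(c,[[471+k*13.5,-194-k*6.5,z] for k in(-1,1)]).round(1).tolist() for c in(s,)])
```

```text
3.9 [ 470.75338568 -193.6911822    73.24578612] 29.500328136891824
76 [[206.8, 187.3], [218.8, 183.4]]
80 [[206.7, 185.6], [218.7, 181.8]]
85 [[206.6, 183.5], [218.7, 179.7]]
90 [[206.5, 181.4], [218.6, 177.7]]
95 [[206.4, 179.3], [218.5, 175.6]]
100 [[206.3, 177.2], [218.5, 173.5]]
105 [[206.2, 175.1], [218.4, 171.4]]
110 [[206.2, 173.0], [218.4, 169.3]]
```

View pics/scene5.png

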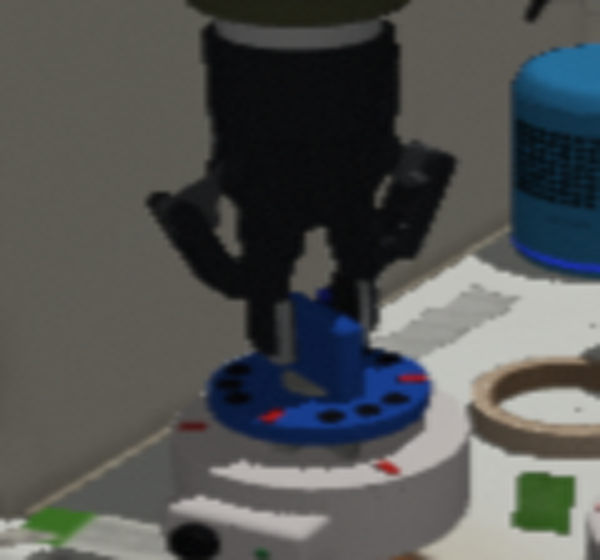

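Request:
apply_moves(
  series=[
    [0, [0, 0, -0.001], 0],
    [0, [0, 0, -0.001], 0],
    [0, [0, 0, -0.001], 0],
    [0, [0, 0, -0.001], 0],
  ],
  grip_force=25,
)

```text
time: 4.4
tool_pos: [471.0, -193.8, 72.6]
tcp_rot: [179.8, 0.0, 64.4]
ft_force: [0.7, 0.5, 2.4]
finger_gap: 13.6
```

Request:
apply_moves(
  series=[
    [0, [0, 0, 0], 0.15],
    [0, [0, 0, 0], 0.3],
    [0, [0, 0, 0], 0.45],
    [0, [0, 0, 0], 0.6],
    [0, [0, 0, 0], 0.7],
  ],
)

```text
time: 5.03
tool_pos: [471.1, -193.6, 72.5]
tcp_rot: [179.8, 0.0, 104.7]
ft_force: [0.5, 0.8, 0.8]
finger_gap: 13.7
```

Request:
apply_moves(
  series=[
    [0, [0, 0, 0], 0.12],
    [0, [0, 0, 0], 0.24],
    [0, [0, 0, 0], 0.31],
    [0, [0, 0, 0], 0.31],
    [0, [0, 0, 0], 0.31],
  ],
)

```text
time: 5.65
tool_pos: [470.6, -193.4, 71.9]
tcp_rot: [179.8, -0.1, 122.4]
ft_force: [0.5, 0.2, -3.1]
finger_gap: 13.5
```

Run:
```python
from marks import *
st=sense();print(st["time"],st["tool_pos"].round(1),st["tcp_rot"].round(1))
for n in("scene","top"):
    s=optics.snapshot(n); c=s["color"][120:240,150:270] if n=="scene" else s["color"][130:250,130:250]
    cv2.imwrite(f"pics/{n}6.png",cv2.resize(c,None,fx=5,fy=5,interpolation=2))
```

```text
5.65 [ 470.6 -193.4   71.9] [ 1.798e+02 -1.000e-01  1.224e+02]
```

View pics/scene6.png

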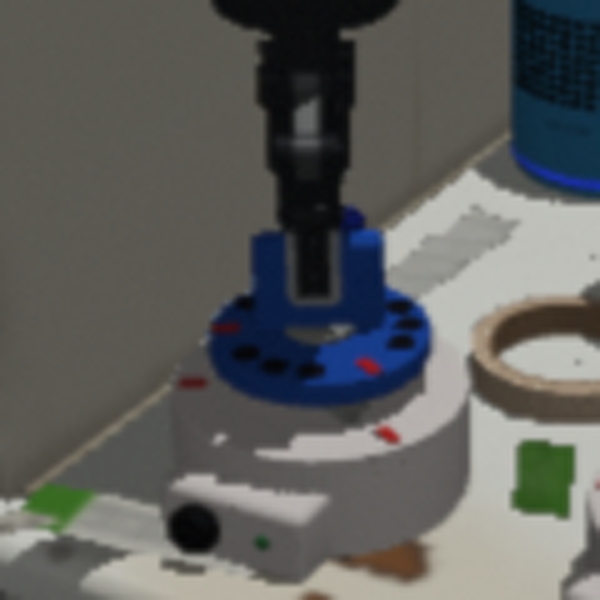

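View pics/top6.png

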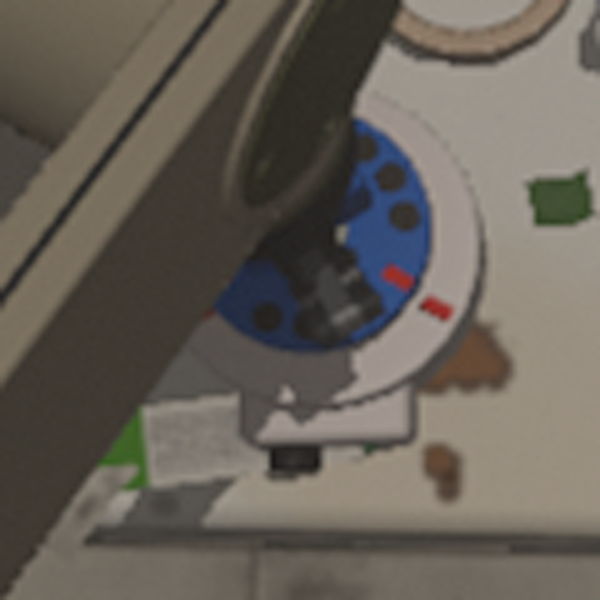

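Request:
apply_moves(
  series=[
    [0, [0, 0, -0.004], 0],
    [0, [0, 0, -0.008], 0],
    [0, [0, 0, -0.012], 0],
    [0, [0, 0, -0.014], 0],
    [0, [0, 0, -0.014], 0],
  ],
)

```text
time: 6.38
tool_pos: [470.8, -193.4, 58.5]
tcp_rot: [179.8, -0.0, 122.5]
ft_force: [-3.1, 2.3, 2.2]
finger_gap: 13.7
```

Run:
```python
from marks import *
st=sense();print(st["time"],st["tool_pos"].round(1),st["tcp_rot"].round(1),st["ft_force"])
for n in("scene",):
    s=optics.snapshot(n); c=s["color"][120:240,150:270] if n=="scene" else s["color"][130:250,130:250]
    cv2.imwrite(f"pics/{n}7.png",cv2.resize(c,None,fx=5,fy=5,interpolation=2))
```

```text
6.375 [ 470.8 -193.4   58.5] [179.8  -0.  122.5] [-3.05872822  2.26206316  2.24287282]
```

View pics/scene7.png

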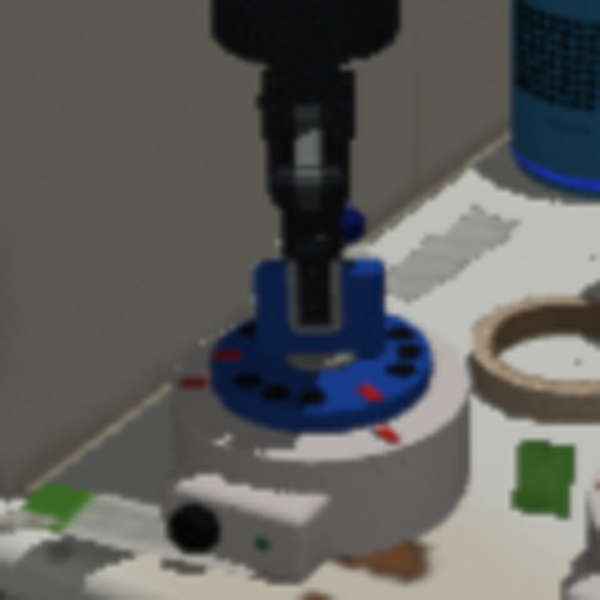

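Request:
apply_moves(
  series=[
    [0.5, [0, 0, 0], 0],
    [0.5, [0, 0, 0], 0],
    [0.5, [0, 0, 0], 0],
    [0.5, [0, 0, 0.01], 0],
    [0.5, [0, 0, 0.04], 0],
  ],
)

```text
time: 7.05
tool_pos: [469.5, -192.7, 97.8]
tcp_rot: [179.9, -0.2, 122.4]
ft_force: [0.8, -0.1, 0.6]
finger_gap: 42.8
```

Request:
apply_moves(
  series=[
    [0.5, [0, 0, 0.04], 0],
    [0.5, [0, 0, 0.08], 0],
    [0.5, [-0.01, -0.03, 0.12], -0.1],
    [0.5, [-0.03, -0.07, 0.14], -0.2],
    [0.5, [-0.05, -0.11, 0.14], -0.3],
  ],
)

```text
time: 7.68
tool_pos: [420.2, -304.6, 241.6]
tcp_rot: [179.7, 0.1, 105.1]
ft_force: [0.7, 0.0, -0.8]
finger_gap: 42.5
```

Request:
apply_moves(
  series=[
    [0.5, [-0.03, -0.05, 0.0], -0.1],
    [0.5, [-0.06, -0.1, 0.0], -0.2],
    [0.5, [-0.08, -0.15, 0.0], -0.3],
    [0.5, [-0.08, -0.18, 0.0], -0.3],
    [0.5, [-0.08, -0.18, 0.0], -0.3],
  ],
)

```text
time: 8.3
tool_pos: [339.3, -486.3, 241.7]
tcp_rot: [179.7, 0.1, 87.8]
ft_force: [0.3, 0.1, -0.1]
finger_gap: 43.1
```

Run:
```python
from marks import *
st=sense();print(st["time"],st["tool_pos"].round(1),st["tcp_rot"].round(1),st["ft_force"])
for n in("scene","top"):
    s=optics.snapshot(n); c=s["color"][120:240,150:270] if n=="scene" else s["color"][130:250,150:310]
    cv2.imwrite(f"pics/{n}8.png",cv2.resize(c,None,fx=5,fy=5,interpolation=2))
report(s,(150,130,240,230),62)
```

```text
8.3 [ 339.3 -486.3  241.7] [1.797e+02 1.000e-01 8.780e+01] [ 0.27027395  0.12305077 -0.08561855]
[192.3 153.9] 26 dock [ 520.2 -191.1] head [ 517.4 -192.8]
[174.3 186.6] 15 dock [ 452.9 -158.1] head [ 451.1 -160.3]
[209.8 186.2] 16 dock [ 455.2 -228.6] head [ 453.3 -229.7]
[217.1 191.2] 18 dock [ 445.5 -243.4] head [ 443.8 -244.4]
[169.3 192.5] 16 dock [ 440.9 -148.7] head [ 439.2 -151. ]
```

View pics/scene8.png

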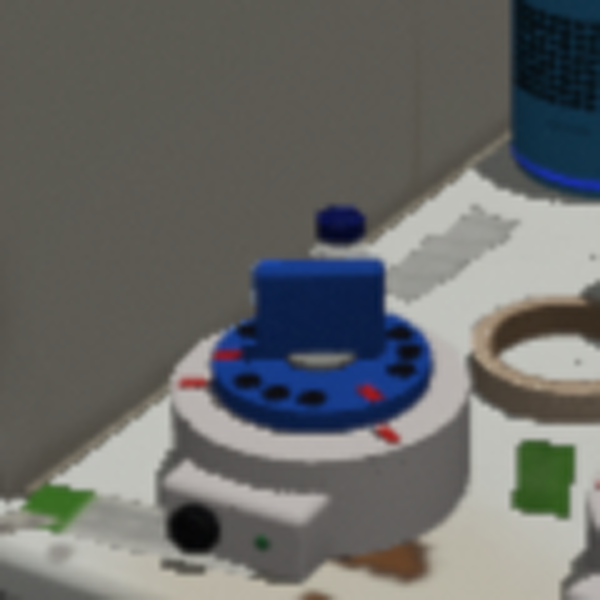

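View pics/top8.png

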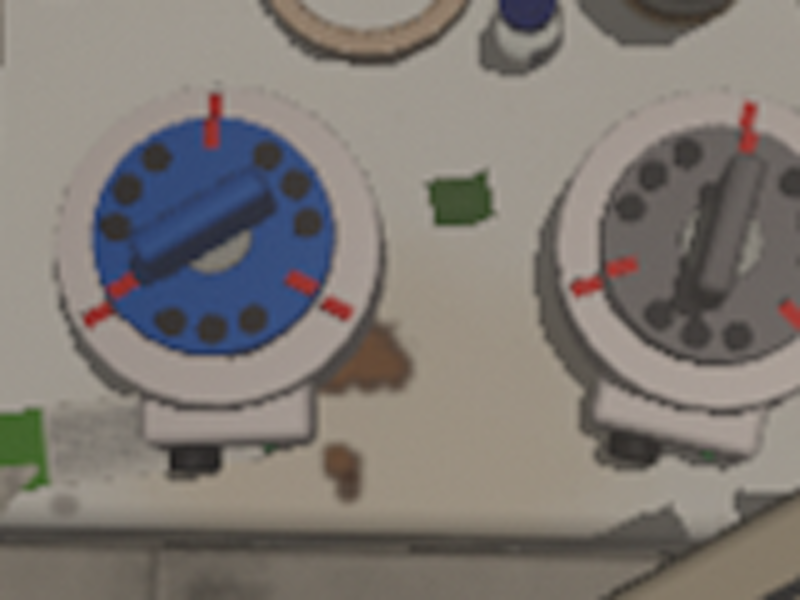

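Run:
```python
from marks import *
s=optics.snapshot("scene"); im=s["color"]
# blue disc lower silhouette edge
m=spotter.masks_of(s,"blue_head")[0]["mask"]
def low(o,z):
    t=np.linspace(0,2*np.pi,720);P=proj(s,np.c_[o[0]+48*np.cos(t),o[1]+48*np.sin(t),z+0*t]);return P[:,1].max(),P[:,0].min(),P[:,0].max()
ys,xs=np.where(m);print("mask low",ys.max(),xs.min(),xs.max())
for z in(50,54,58,64):print(z,np.round(low((471,-194),z),1))
big=cv2.resize(im[180:216,185:245],None,fx=13,fy=13,interpolation=0);cv2.imwrite("pics/s9.png",big)
g=spotter.search_frame(s,"blue_head")[0];print(toworld(s,g["xyz"]))
```

```text
mask low 206 192 235
50 [207.5 190.8 235.3]
54 [205.9 190.7 235.3]
58 [204.2 190.6 235.3]
64 [201.7 190.4 235.3]
[ 458.28256128 -201.25146474   65.15588556]
```

View pics/s9.png

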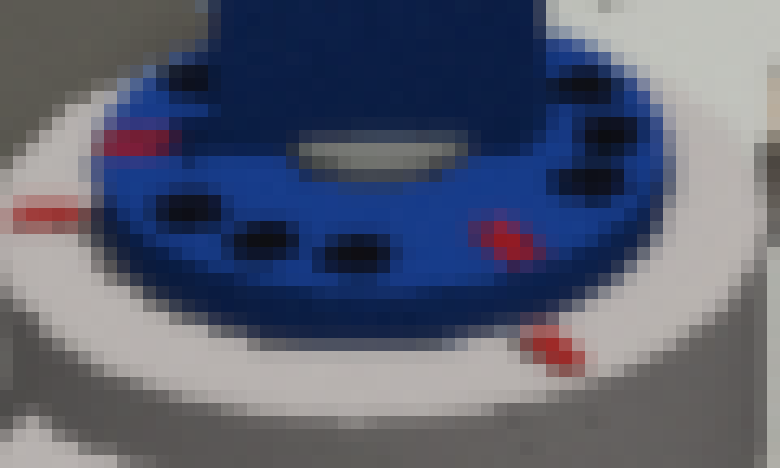

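```bash
python3 -c "
from bench import hand_in;print(hand_in())"
```

```text
the job is handed in; nothing more can be done
None
```

I turned the blue rotor head about +58°, lowered it into its dock and let go. I then moved the gripper well clear and handed the job in at about 8.4 s.

**Final checks:**
- **Marks:** in the last pictures, all the blue head's red marks that show line up with the dock's.
- **Seating:** the disc lies on the rim with no visible gap. Its lower edge moved down about 5.2 to 5.4 px, where a 14 mm drop should give 5.8 px. The edge now sits at row 206 to 206.5 against 207.5 predicted for fully home. That leaves about 2 to 3 mm unexplained, close to the 2 mm calibration error.
- **Grey head:** it looks undisturbed.
- **Force:** readings I saw at the end of each move stayed below about 5 N.

**Disagreement:** in the scene pictures, the fingertips appeared 25 to 35 mm higher than the reported tool position implied. I set the grasp height from the pictures and went down in small steps, watching the force. I did not find the cause.

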